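# Hang the chip blade plate on the potato cutter's keyhole studs

### The arm

A 6-joint arm with a two-finger parallel gripper is mounted at the origin on the work surface. World frame = base frame: x ahead of the robot, y to its left, z up, the work surface at z = 0. Lengths are in mm, angles in degrees, forces in N, time in s.
With the tool pointing down it reaches from about 325 to 900 mm from the base axis. Payload 6.1 kg.
Tool frame: the origin (TCP) lies midway between the tips of the shut fingers; the grasp point (between the pads) lies 19 mm behind it; z points along the fingers, y is the line along which they close (so a half turn about z gives the same grasp; the last joint's range is limited). The gripper opens to 87 mm and grips with 3 to 60 N. Pads are 19 mm wide; open, the fingers measure 117 mm over their backs; the gripper's body (75 mm by 190 mm) begins 51 mm behind the grasp point.
Start: joints at [-7.225, 12.628, 87.462, -0, 79.91, -7.225], TCP at [624.993, -0.003, 222.538] pointing down, gripper open.
Joint ranges: [-170.65, 170.65], [-52.31, 119.04], [5.05, 147.46], [-71.25, 251.25], [11.57, 151.72], [-153.62, 153.62]. Speed limits (degrees/s): [147.25, 147.25, 172.46, 180, 180, 180].

### API

Orientations are given as [roll, pitch, yaw] about the fixed x, y, z axes, in that order (R = Rz(yaw) Ry(pitch) Rx(roll)).
In Python, from rig import bot, optics gives the robot as it stands.
- The arm moves only by the shell command python3 -m handwheel 'ROWS'. ROWS is a JSON object of lists of equal length, an entry for each row: "travel": the shift along the tool's x, y, z in mm, a list of three; "yaw": the turn about the tool's z in degrees; "claw": the finger opening in mm, from 0 to 87. A call has 1 to 10 rows; each row shifts and turns the commanded pose from where the row before left it, along the tool's axes as they then stand; what a row does not reach is not made up. A row lasts 1/12 s, in which the tool goes at most 41.7 mm and 7.16 degrees, less where a joint would pass 70% of its speed; a pose out of reach is approached as far as the arm can. A call with a gripper value outside its range is refused whole. The fingers move at their own pace and stop on an object; the grip force is fixed at half the most. Time passes only in rows, so rows that do not move let the fingers close. It gives the time, the measured TCP pose, the force, the opening and the grip force at its end, in the units of the state.
- bot.read_state(): the state, without advancing time (a new reading comes with each control period).
- optics.read_camera(name): name is "scene" or "side" or "wrist"; returns a dict with "pixels" (420x560x3 uint8, red, green, blue), "intrinsics" (3x3 intrinsics, pixels), "dist" ([k1, k2, p1, p2, k3] as OpenCV has them; the pictures are not rectified), "T" (4x4, takes a point from camera to world coordinates). Camera axes: x right, y down, z forward; pixel columns grow to the right and rows downward; lengths in mm; the calibration is good to about 2 mm. A picture is of the moment at which its call begins. There is no depth.
- bot.sign_off(): hands the job in; it is judged then, once.
The state is a dict: "clock": time; "joints": joint angles; "qvel": joint speeds; "joint_efforts": joint torques, N m; "tool_pos": TCP position; "ee_rot": TCP orientation; "ft_force": force on the tool from outside, world axes, zero at the start; "moment": the same for the moment, N m; "finger_gap": opening from 0.0 (shut) to 1.0 (fully open); "gripper_force": force on a finger pad.
Only numpy, scipy, OpenCV 4.12 (cv2) and the standard library are available. Lean on these libraries where they do the work, as an engineer would, in place of code of your own. Each camera call takes 0.05 s, during which the arm holds its last target. There are 200 camera calls.

### The job

Fit the chip blade plate (the one with the two keyholes) to the end of the potato cutter: draw it up out of the storage rack by its flat black grip, press the wide ends of its keyholes over the two headed studs and in against the spring pads, then slide it straight down behind the stud heads until its lower edge is fully home on the sill, and let go. The studs are clamped at whatever height the last user left them, so feel for them and never force it: keep the plate upright, not cocked by more than about 3 degrees, touch the studs with no more than about 10 N, and press and slide with no more than about 25 N. Leave the other two plates in the rack, and the bottle, cup and tomato nearby, where they are.

Things in the scene. Friction and masses are not known exactly. Their poses are not given: they have to be found in the camera images.
- plate: Chip blade plate: upright bare-aluminium frame 160 mm wide, 120 high, 5 thick, with a 76 x 66 mm opening crossed by a blade grid and a flat black grip on top. Origin: middle of the lower edge, mid-thickness; x = its normal, y along its width, z up. Front and back are alike (either way round fits). 0.28 to 0.46 kg. Starts upright in one of the rack's slots, lower edge 10 mm above the table.
- grip (a point): Middle of the plate's black grip, a block 50 mm wide (plate's y), 12 mm thick (x) and 40 mm high, centred on the plate: from 120 to 160 mm above the lower edge; this point is 140 mm above the plate's origin.
- keyhole (a point): Centre of the wide end of the plate's keyhole at y = +52 mm, 40 mm above the lower edge; a second one at y = -52 mm. Both go through the plate: wide end 17 mm across, from which a slot 10 mm wide runs straight up to its closed end, 102 mm above the plate's lower edge.
- seat (a point): Fixed on the end of the potato cutter (aluminium bench machine 0.5 m long): where the plate's origin lies when home, lower edge on a sill 40 mm above the table. x points straight out of the machine's end, y across, z up. Mounting face at x = -6.5 mm, 170 mm wide, top 152 mm above the table. The sill's front lip, 5 mm high, is at x = 4 to 7.5 mm, so come down pressed in, behind it.
- slots (a point): Middle of the mounting face between two upright slots at y = +-52 mm, 80 mm above the seat. A headed stud is clamped in each, both alike, up to 18 mm above or below this point (not measured: find by feel or sight). Neck 7 mm thick, 9 mm long, then a round head 14 mm across, 5 mm thick, slightly chamfered. A plate that misses stops on the heads with its mid-plane 10 mm outside home.
- pad (a point): Tip of one of two sprung rubber pads 14 mm across, 5 mm out of the mounting face, at y = +-70 mm, 80 mm above the seat. They meet the plate 1 mm before home depth, push it out with 8 N in all there, 18 N once it is 4 mm deeper, on the face. To slide down, the plate must be 1 to 3 mm deeper than home (push of about 10 to 14 N), behind the heads; let go, the pads hold it against them.
- rack: Storage rack, steel, fixed to the table, 205 x 186 mm. Origin: centre of its underside; x = normal of the plates it holds. Three slots at x = -75, 0 and +75 mm, one plate in each, in any order. Side walls 55 mm, slot guides 60 mm above the table, with 1.5 mm play on each face of a plate and about 4 mm at each end: lift a plate straight up by 60 mm or more.
- wedge_plate: Bystander in the rack: a plate of the same frame size with star-shaped blades, no keyholes and a round black ball knob 30 mm across (top 160 mm above its lower edge). Origin in the middle of its lower edge. Leave it.
- slice_plate: Bystander in the rack: a plate of the same frame size with level parallel blades, no keyholes and a thin steel wire loop for a handle (56 mm wide, top 149 mm above its lower edge). Origin in the middle of its lower edge. Leave it.
- bottle: Bystander: white sauce bottle 60 mm across, 190 mm high, origin under its centre. Leave it.
- cup: Bystander: steel cup 76 mm across, 90 mm high, origin under its centre. Leave it.
- tomato: Bystander: tomato, 68 mm across and 50 mm high, on a fixed green cutting board 12 mm thick. Leave it.

How it is judged:
By the outcome, as a careful person would: the job done as asked, in the order asked, and still so for the second after the job is handed in, with the robot touching nothing.
It also fails if it takes over 67 s, if anything falls off the work surface, if the arm or the gripper's body presses on something with over 40 N, if the wrist force passes 120 N, or if a joint passes its speed limit or range.

## Working session

There is one attempt and no reset: what is moved stays moved. The work goes in short steps, Python scripts to look and compute and a shell command to move; the robot and the scene stay as the last step left them, time stands still between calls to the robot, and variables do not carry over. Pictures are saved under pics/ and viewed, at most 13 in all, crops included, and the job is handed in when it is done.

```bash
ls; mkdir -p pics; python3 - <<'E'
from rig import bot, optics
import cv2,numpy as np
s=bot.read_state();print({k:np.round(v,2).tolist() for k,v in s.items()})
for n in("scene","side","wrist"):
    c=optics.read_camera(n);cv2.imwrite(f"pics/{n}0.png",c["pixels"][:,:,::-1]);np.savez(f"{n}0.npz",**c)
    print(n,c["intrinsics"].tolist(),c["dist"],np.round(c["T"],3).tolist())
E
```

```text
pics
{'clock': 0.0, 'joints': [-7.22, 12.68, 87.53, 0.0, 79.91, -7.23], 'qvel': [-0.07, -0.06, 0.1, 0.02, -0.11, 0.12], 'joint_efforts': [-0.0, -49.46, -38.74, 0.07, 0.06, -0.0], 'tool_pos': [624.37, 0.09, 221.41], 'ee_rot': [-179.89, -0.02, 90.0], 'ft_force': [0.23, 0.11, -0.41], 'moment': [0.01, 0.01, -0.02], 'gripper_force': 0.0, 'finger_gap': 1.0}
scene [[480.3099626251461, 0.0, 285.00334687475646], [0.0, 480.3099626251461, 217.60021980386824], [0.0, 0.0, 1.0]] [0.04816093 0.         0.         0.         0.        ] [[0.525, 0.635, -0.566, 1249.885], [0.851, -0.406, 0.334, -362.377], [-0.018, -0.657, -0.754, 1004.14], [0.0, 0.0, 0.0, 1.0]]
side [[445.39347214813813, 0.0, 281.58567597991544], [0.0, 445.39347214813813, 216.14427536950336], [0.0, 0.0, 1.0]] [-0.12329127  0.          0.          0.          0.        ] [[-0.998, -0.012, 0.058, 489.047], [-0.055, 0.562, -0.825, 981.629], [-0.023, -0.827, -0.561, 753.769], [0.0, 0.0, 0.0, 1.0]]
wrist [[374.15139310017486, 0.0, 277.59246763017745], [0.0, 374.15139310017486, 213.25433860613364], [0.0, 0.0, 1.0]] [-0.04650561  0.          0.          0.          0.        ] [[1.0, 0.0, -0.001, 623.711], [-0.0, -0.955, -0.295, 80.747], [-0.001, 0.295, -0.955, 384.309], [0.0, 0.0, 0.0, 1.0]]
```

View pics/scene0.png

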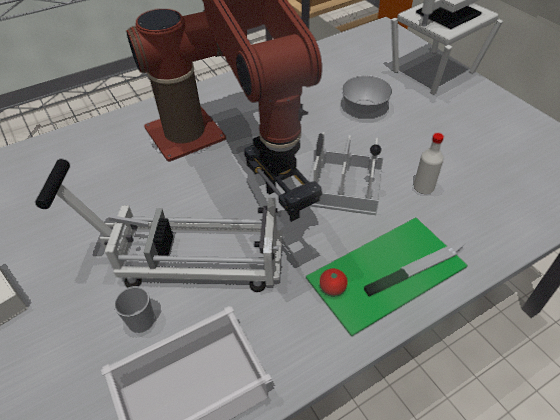

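View pics/side0.png

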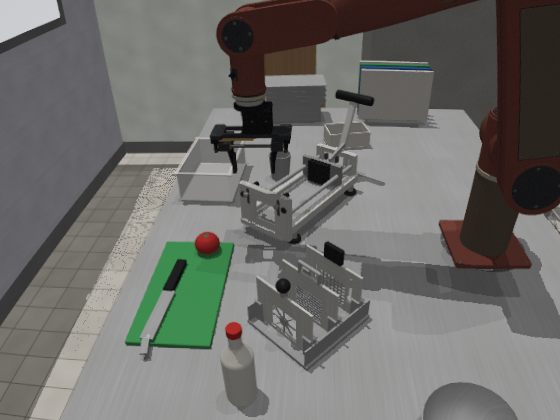

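View pics/wrist0.png

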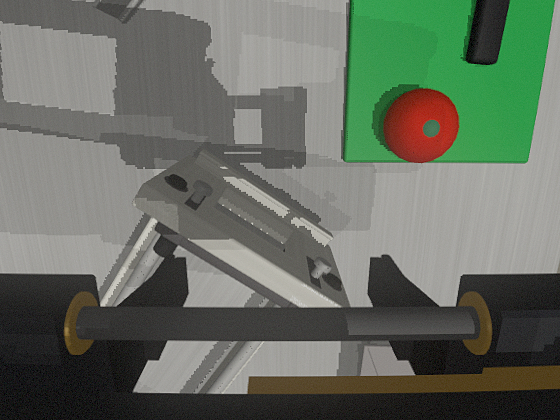

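The side view shows the flat black grip at (334,253) on the rack plate nearest the robot, and the ball knob at (283,286). The cutter's end plate with its studs is around (268,205). In the wrist view the mounting face runs from (135,205) to (345,300), facing up and right (+x, +y). I'll take one enlarged montage to pick points.

```bash
cat > h.py <<'E'
import numpy as np,cv2
from rig import bot,optics
def ray(c,p):
    u=cv2.undistortPoints(np.array([[p]],float),c["intrinsics"],c["dist"])[0,0]
    T=c["T"];d=T[:3,:3]@[u[0],u[1],1];return T[:3,3],d/np.linalg.norm(d)
def onz(c,p,z):
    o,d=ray(c,p);return o+d*(z-o[2])/d[2]
def tri(*cp):
    A=np.zeros((3,3));b=np.zeros(3)
    for c,p in cp:
        o,d=ray(c,p);M=np.eye(3)-np.outer(d,d);A+=M;b+=M@o
    x=np.linalg.solve(A,b)
    return x,[round(float(np.linalg.norm(np.cross(x-ray(c,p)[0],ray(c,p)[1]))),1) for c,p in cp]
def proj(c,X):
    T=np.linalg.inv(c["T"]);return cv2.projectPoints(np.array(X,float).reshape(-1,1,3),cv2.Rodrigues(T[:3,:3])[0],T[:3,3],c["intrinsics"],c["dist"])[0][:,0]
def load(n): return dict(np.load(n+".npz"))
E
python3 - <<'E'
from h import *
S=load("side0")["pixels"];C=load("scene0")["pixels"]
cv=np.zeros((600,800,3),np.uint8)
def put(I,x0,y0,w,h,k,X,Y):
    cv[Y:Y+h*k,X:X+w*k]=cv2.resize(I[y0:y0+h,x0:x0+w],None,fx=k,fy=k,interpolation=cv2.INTER_CUBIC)
put(S,236,165,100,75,4,0,0)
put(S,245,235,130,98,3,405,0)
put(C,240,185,50,74,4,0,303)
put(C,300,125,98,74,4,405,303)
cv2.imwrite("pics/m1.png",cv[:,:,::-1])
E
```

```text
(no output)
```

View pics/m1.png

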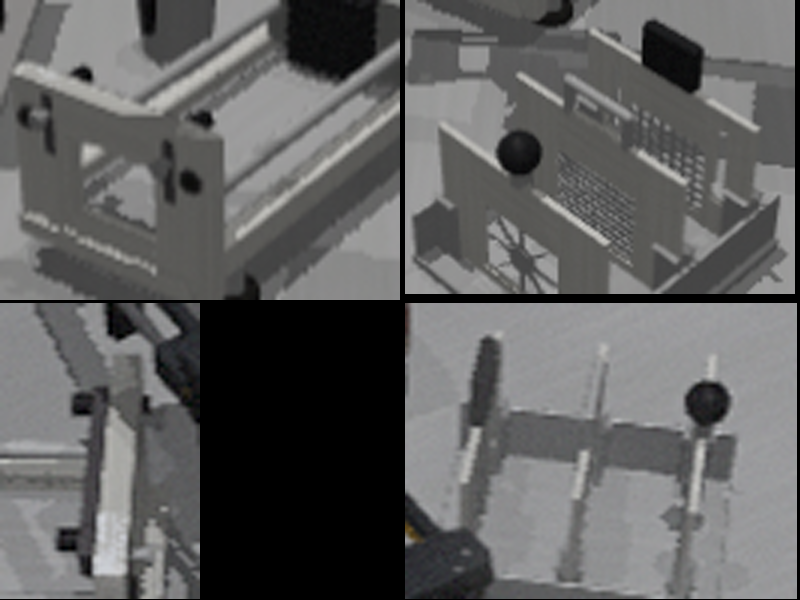

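The montage shows the chip plate's top corners at side (306.7,245) and (363.3,278.3), with the grip at (334,253.3). The face's top corners are at side (239.7,182) and (291.5,198). The stud heads are grey, near side (245,193) and (279,208).

```bash
python3 - <<'E'
from h import *
S,C,W=load("side0"),load("scene0"),load("wrist0")
print("grip",tri((S,(334,253.3)),(C,(320.2,144.2))))
print("ball",tri((S,(283,285.7)),(C,(375.5,149.8))))
for n,a,b in(("chip",(306.7,245),(363.3,278.3)),("slice",(282.3,260),(338.3,296)),("wedge",(256.7,276.7),(312.3,316.7))):
    A,B=onz(S,a,130),onz(S,b,130);d=B-A;print(n,A.round(1),B.round(1),np.linalg.norm(d).round(1),"yaw of width",np.degrees(np.arctan2(d[1],d[0])).round(1),"mid",((A+B)/2).round(1))
A,B=onz(S,(239.7,182),152),onz(S,(291.5,198),152);d=B-A;print("face top",A.round(1),B.round(1),np.linalg.norm(d).round(1),np.degrees(np.arctan2(d[1],d[0])).round(1))
for p in((200,192),(322,268)):print("stud",onz(W,p,125).round(1))
print("pad",onz(W,(177,183),120).round(1), "bottle",onz(S,(240,400),0).round(0), "cup",onz(S,(283,172),0).round(0))
E
```

```text
grip (array([432.77897414, 234.87319471, 149.928     ]), [1.6, 1.6])
ball (array([536.09328682, 342.05819951, 153.79459278]), [0.9, 0.9])
chip [490.3 180.1 130. ] [372.3 289.5 130. ] 161.0 yaw of width 137.2 mid [431.3 234.8 130. ]
slice [543.  234.6 130. ] [426.4 342.6 130. ] 158.9 yaw of width 137.2 mid [484.7 288.6 130. ]
wedge [593.5 290.4 130. ] [477.7 399.1 130. ] 158.8 yaw of width 136.8 mid [535.6 344.7 130. ]
face top [675.1 -66.3 152. ] [530.8  13.9 152. ] 165.2 150.9
stud [567.9  16.5 125. ]
stud [657.1 -43.  125. ]
pad [550.5  22.  120. ] bottle [612. 498.   0.] cup [ 578. -404.    0.]
```

```bash
python3 -m handwheel '{"travel":[[23,-19,0],[23,-19,0],[23,-19,0],[23,-19,0],[23,-19,0],[23,-19,0],[23,-19,0],[23,-19,0],[23,-19,0],[23,-19,0]],"yaw":[0,0,0,0,0,0,0,0,0,0],"claw":[87,87,87,87,87,87,87,87,87,87]}'
python3 -m handwheel '{"travel":[[0,0,0],[0,0,0],[0,0,0],[0,0,0],[0,0,0],[0,0,0],[0,0,0],[0,0,0],[0,0,0]],"yaw":[-6,-6,-6,-6,-6,-6,-6,-5,0],"claw":[87,87,87,87,87,87,87,87,87]}'
python3 - <<'E'
from h import *
for n in("wrist","side"):
    c=optics.read_camera(n);cv2.imwrite(f"pics/{n}1.png",c["pixels"][:,:,::-1]);np.savez(f"{n}1.npz",**c)
    if n=="wrist":W=c
s=bot.read_state();print(s["tool_pos"],s["ee_rot"],s["ft_force"])
S=W["pixels"]
cv=np.zeros((420,560*1+240,3),np.uint8);cv[:,:560]=S
Z=optics.read_camera("side")["pixels"][165:255,231:311]
cv[:270,560:]=cv2.resize(Z,None,fx=3,fy=3,interpolation=cv2.INTER_CUBIC)
cv2.imwrite("pics/m2.png",cv[:,:,::-1])
E
```

```text
clock: 0.98
tool_pos: [433.7, 230.8, 222.3]
ee_rot: [-180.0, 0.0, 90.0]
ft_force: [0.3, 0.6, 0.6]
finger_gap: 1.001
gripper_force: 0.0
clock: 1.73
tool_pos: [434.7, 229.9, 222.3]
ee_rot: [-180.0, -0.0, 137.2]
ft_force: [-0.4, 0.1, -1.1]
finger_gap: 1.004
gripper_force: 0.0
[434.83552818 229.9313743  222.32988283] [-1.79979203e+02 -9.60596072e-03  1.36835268e+02] [-0.36436579  0.191227    0.73822484]
```

View pics/m2.png

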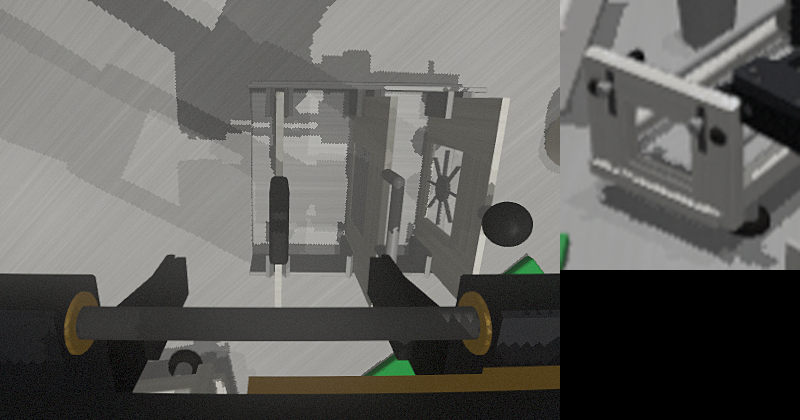

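The wrist view shows the grip at column 279, rows 178 to 264, and the plate vertical in the image, so it is aligned. I'll enlarge the earlier wrist view of the face.

```bash
python3 - <<'E'
from h import *
W=load("wrist1")
print("grip top far end",onz(W,(279.5,178),170).round(1),"plate far",onz(W,(280.5,92),130).round(1),"plate near",onz(W,(278,305),130).round(1))
I=load("wrist0")["pixels"][140:312,125:365]
cv2.imwrite("pics/c0.png",cv2.resize(np.clip(I.astype(float)*1.4,0,255).astype(np.uint8),None,fx=3.3,fy=3.3,interpolation=cv2.INTER_CUBIC)[:,:,::-1])
E
```

```text
grip top far end [407.8 254.8 170. ] plate far [372.6 288.5 130. ] plate near [486.7 180.6 130. ]
```

View pics/c0.png

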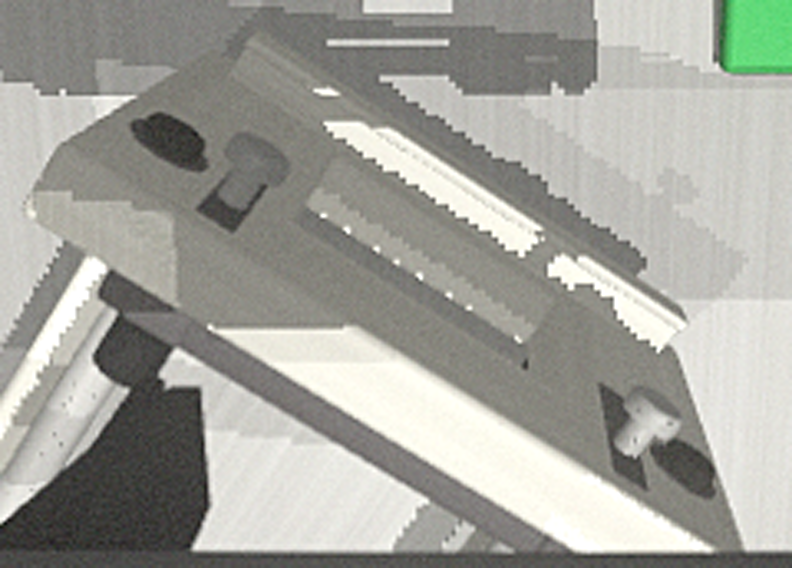

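```bash
python3 - <<'E'
from h import *
W,S,S1=load("wrist0"),load("side0"),load("side1")
k=lambda x,y:(x/3.3+125,y/3.3+140)
TL,TR=onz(W,k(62,150),152),onz(W,k(748,570),152)
d=TL-TR;L=np.linalg.norm(d);y=d/L;n=np.array([y[1],-y[0],0]);print("top",TL.round(1),TR.round(1),L.round(1),"yaw y",np.degrees(np.arctan2(y[1],y[0])).round(2),"n",np.degrees(np.arctan2(n[1],n[0])).round(2))
mid=(TL+TR)/2;seat=mid+6.5*n;seat[2]=40;print("seat",seat.round(1))
def onp(c,p,off):
    o,r=ray(c,p);t=((seat+off*n-o)@n)/(r@n);q=o+r*t-seat;return q@y,q[2]
f=lambda a:np.round(a,1)
print("W stud L",f(onp(W,k(255,157),5)),"R",f(onp(W,k(653,413),5)),"pads",f(onp(W,k(170,140),-2)),f(onp(W,k(686,468),-2)))
m=lambda x,y:((x-560)/3+231,y/3+165)
print("S stud L",f(onp(S1,m(603,87),5)),"R",f(onp(S1,m(697,130),5)),"padR",f(onp(S1,m(717,135),-2)),"top corners",f(onp(S1,m(588,52),-6.5)),f(onp(S1,m(739,108),-6.5)))
E
```

```text
top [537.8  27.5 152. ] [676.1 -65.2 152. ] 166.5 yaw y 146.16 n 56.16
seat [610.6 -13.4  40. ]
W stud L [52.4 85.7] R [-52.7  89.3] pads [69.5 85.6] [-67.2  89.3]
S stud L [-53.4  90.5] R [53.2 84.1] padR [69.4 81.3] top corners [-79.4 112.9] [ 90.  113.8]
```

```bash
python3 - <<'E'
from h import *
W,S1=load("wrist0"),load("side1")
k=lambda x,y:(x/3.3+125,y/3.3+140)
m=lambda x,y:((x-560)/3+231,y/3+165)
P={"studA":(k(255,157),m(697,130)),"studB":(k(653,413),m(603,87)),"padA":(k(170,140),m(717,135)),"cornA":(k(62,150),m(739,108)),"cornB":(k(748,570),m(588,52))}
X={}
for n,(a,b) in P.items():
    X[n],e=tri((W,a),(S1,b));print(n,X[n].round(1),e)
for a,b in(("studA","studB"),("cornA","cornB")):
    d=X[a]-X[b];print(a,b,np.linalg.norm(d).round(1),np.degrees(np.arctan2(d[1],d[0])).round(2),((X[a]+X[b])/2).round(1))
E
```

```text
studA [569.3  19.3 123.4] [0.1, 0.1]
studB [657.2 -37.7 131.3] [0.3, 0.3]
padA [551.2  22.9 121.2] [0.7, 0.7]
cornA [534.5  26.  149.2] [2.3, 2.3]
cornB [674.7 -65.3 151.8] [1.4, 1.4]
studA studB 105.0 147.02 [613.3  -9.2 127.3]
cornA cornB 167.4 146.93 [604.6 -19.6 150.5]
```

```bash
python3 -m handwheel '{"travel":[[6,1,0],[0,0,15],[0,0,15],[0,0,15],[0,0,15],[0,0,15],[0,0,14],[0,0,0],[0,0,0],[0,0,0]],"yaw":[0,0,0,0,0,0,0,0,0,0],"claw":[50,50,50,50,50,50,50,50,0,0]}'
python3 -m handwheel '{"travel":[[0,0,0],[0,0,0],[0,0,0],[0,0,0],[0,0,0],[0,0,0]],"yaw":[0,0,0,0,0,0],"claw":[0,0,0,0,0,0]}'
```

```text
clock: 2.72
tool_pos: [431.7, 235.2, 134.4]
ee_rot: [179.9, 0.0, 137.0]
ft_force: [-0.1, -0.3, 0.0]
finger_gap: 0.5
gripper_force: 0.0
clock: 3.22
tool_pos: [431.4, 234.8, 133.9]
ee_rot: [180.0, 0.0, 137.0]
ft_force: [-0.3, -0.3, 2.6]
finger_gap: 0.134
gripper_force: 30.0
```

```bash
python3 -m handwheel '{"travel":[[0,0,-5],[0,0,-8],[0,0,-11],[0,0,-12],[0,0,-12],[0,0,-12],[0,0,-12],[0,0,-12],[0,0,-10],[0,0,-6]],"yaw":[0,0,0,0,0,0,0,0,0,0],"claw":[0,0,0,0,0,0,0,0,0,0]}'
python3 -m handwheel '{"travel":[[-8,0,0],[-20,0,0],[-30,0,0],[-35,0,0],[-35,0,0],[-35,0,0],[-35,0,0],[-20,0,0],[-7,0,0],[0,0,0]],"yaw":[0,0,0,0,0,0,0,0,0,0],"claw":[0,0,0,0,0,0,0,0,0,0]}'
python3 - <<'E'
from h import *
c=optics.read_camera("side");cv2.imwrite("pics/side2.png",c["pixels"][120:400,180:420,::-1]);np.savez("side2.npz",**c)
w=optics.read_camera("wrist");np.savez("wrist2.npz",**w)
cv=np.zeros((420,800,3),np.uint8);cv[:,:560]=w["pixels"];cv[:280,560:]=c["pixels"][120:400,180:420]
cv2.imwrite("pics/m3.png",cv[:,:,::-1])
E
```

```text
clock: 4.05
tool_pos: [431.9, 235.1, 235.6]
ee_rot: [179.9, 0.1, 137.0]
ft_force: [0.8, -0.7, -2.0]
finger_gap: 0.134
gripper_force: 30.0
clock: 4.88
tool_pos: [596.5, 79.4, 232.2]
ee_rot: [-179.9, -0.1, 136.9]
ft_force: [-0.4, -0.4, -2.7]
finger_gap: 0.137
gripper_force: 30.0
```

View pics/m3.png

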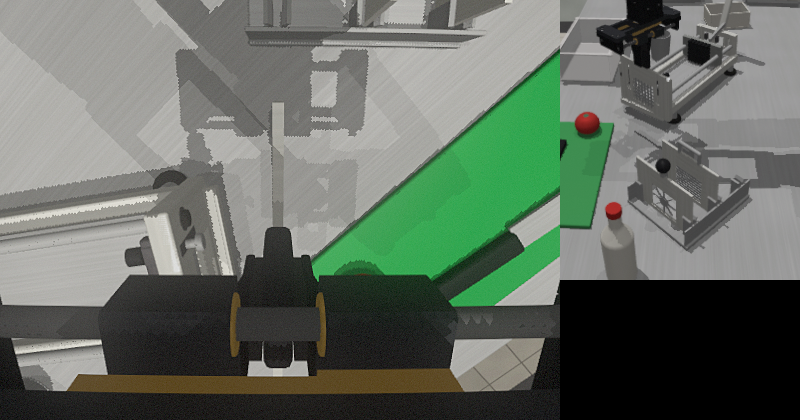

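```bash
python3 - <<'E'
from h import *
w=load("wrist2");s=bot.read_state();p=np.array(s["tool_pos"]);print(p,s["ee_rot"],s["ft_force"],s["moment"])
zt=p[2]-4
E=onz(w,(277.5,102.5),zt);B=onz(w,(278,220),zt)
a=np.radians(137);x=np.array([np.cos(a),np.sin(a),0]);y=np.array([np.cos(a-np.pi/2),np.sin(a-np.pi/2),0])
for q in(E,B):print(((q-p)@x).round(1),((q-p)@y).round(1))
t=np.array([610.5,-13.5,0])+40*np.array([np.cos(np.radians(57)),np.sin(np.radians(57)),0]);d=t-p;print("at137",d@x,d@y)
E
```

```text
[595.04707433  81.57506021 232.53255528] [-1.79933104e+02 -1.12531980e-01  1.36982989e+02] [-0.07713331 -0.45159585 -2.9602059 ] [ 0.08121672 -0.06899396 -0.03359675]
78.8 -1.4
25.8 -1.2
at137 -69.19666242871969 -19.602317136950745
```

```bash
python3 -m handwheel '{"travel":[[0,0,0],[0,0,0],[-10,-5,4],[-20,-10,6],[-20,-10,6],[-10,-3,4],[-5,-2,2],[0,0,0],[0,0,0]],"yaw":[-5,-5,0,0,0,0,0,0,0],"claw":[0,0,0,0,0,0,0,0,0]}'
python3 - <<'E'
from h import *
c=optics.read_camera("side");np.savez("side3.npz",**c)
w=optics.read_camera("wrist");np.savez("wrist3.npz",**w)
s=bot.read_state();print(s["tool_pos"],s["ee_rot"],s["ft_force"])
cv=np.zeros((600,800,3),np.uint8);cv[:,:]=0
cv[:600,:520]=cv2.resize(w["pixels"][20:320,90:350],None,fx=2,fy=2,interpolation=cv2.INTER_CUBIC)
cv[:324,524:800]=cv2.resize(c["pixels"][150:258,220:312],None,fx=3,fy=3,interpolation=cv2.INTER_CUBIC)
cv2.imwrite("pics/m4.png",cv[:,:,::-1])
E
```

```text
clock: 5.73
tool_pos: [633.6, 21.4, 211.3]
ee_rot: [180.0, -0.1, 147.0]
ft_force: [-0.9, 0.4, -2.9]
finger_gap: 0.136
gripper_force: 30.0
[633.78150168  21.77012512 211.86381649] [ 1.79974363e+02 -5.88676259e-03  1.47022279e+02] [ 0.82572602  0.60037944 -3.37282   ]
```

View pics/m4.png

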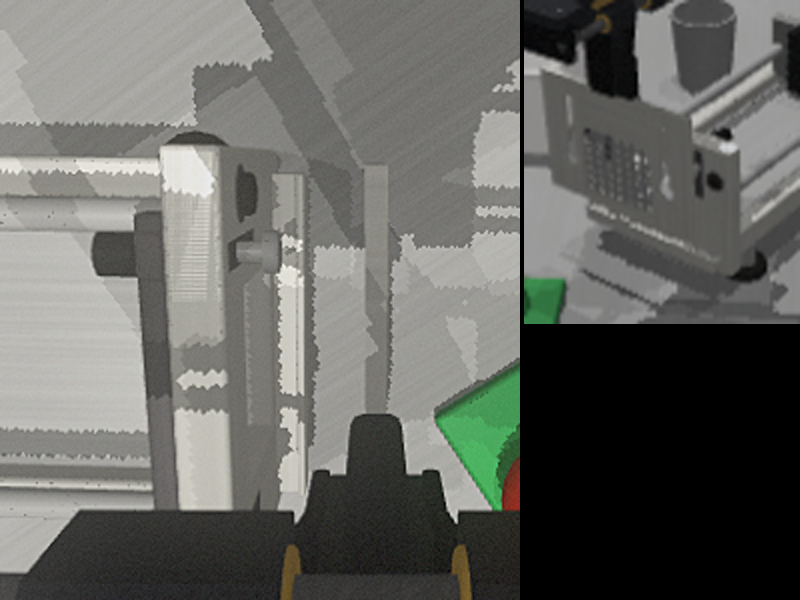

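```bash
python3 - <<'E'
from h import *
w=load("wrist3");p=np.array(bot.read_state()["tool_pos"])
k=lambda x,y:(x/2+90,y/2+20)
a=np.radians(147);X=np.array([np.cos(a),np.sin(a),0]);Y=np.array([np.cos(a-np.pi/2),np.sin(a-np.pi/2),0])
def g(n,q,z):
    v=onz(w,k(*q),z)-p;r=np.array([v@X,v@Y]);print(n,r.round(1));return r
A=g("face top end",(219,147),152);B=g("face top 2",(232,508),152);print(np.degrees(np.arctan2(*(A-B)[::-1])).round(2))
C=g("sill end",(303,175),45);D=g("sill 2",(303,490),45);print(np.degrees(np.arctan2(*(C-D)[::-1])).round(2))
zt=p[2]-4
C=g("plate end",(376,166),zt);D=g("plate 2",(377,410),zt);print(np.degrees(np.arctan2(*(C-D)[::-1])).round(2))
for z in (120,125,130,135):g(f"stud head {z}",(268,252),z)
g("neck/face",(231,252),126)
g("pad",(247,195),120)
E
```

```text
face top end [ 84.5 -45.7]
face top 2 [-28.7 -48.3]
1.3
sill end [ 74.2 -32. ]
sill 2 [-72.1 -36.1]
1.61
plate end [79.8 -1. ]
plate 2 [24.5 -0.8]
-0.25
stud head 120 [ 50.8 -37.5]
stud head 125 [ 51.4 -36.7]
stud head 130 [ 52. -36.]
stud head 135 [ 52.6 -35.3]
neck/face [ 51.5 -48.8]
pad [ 69.6 -43.7]
```

The wrist crop shows the +y stud head at (268,252), the face's top end at (219,147) and the plate end at (376,166). The face is turned about 1.5° relative to the plate. I'll correct yaw, lateral position and height, then creep in.

```bash
python3 -m handwheel '{"travel":[[0,0,0],[-1.3,0,4.5],[0,-6,0],[0,-8,0],[0,-7,0],[0,-3,0],[0,0,0],[0,0,0]],"yaw":[1.5,0,0,0,0,0,0,0],"claw":[0,0,0,0,0,0,0,0]}'
for i in 1; do python3 -m handwheel '{"travel":[[0,-1,0],[0,0,0]],"yaw":[0,0],"claw":[0,0]}'
python3 -m handwheel '{"travel":[[0,-1,0],[0,0,0]],"yaw":[0,0],"claw":[0,0]}'
python3 -m handwheel '{"travel":[[0,-1,0],[0,0,0]],"yaw":[0,0],"claw":[0,0]}'; done
```

```text
clock: 6.5
tool_pos: [621.4, -0.1, 207.3]
ee_rot: [180.0, 0.0, 145.5]
ft_force: [0.5, 1.0, -2.2]
finger_gap: 0.135
gripper_force: 30.0
clock: 6.67
tool_pos: [621.0, -0.6, 207.1]
ee_rot: [180.0, 0.0, 145.5]
ft_force: [-0.9, 0.2, -2.0]
finger_gap: 0.135
gripper_force: 30.0
clock: 6.83
tool_pos: [620.4, -1.3, 207.0]
ee_rot: [-180.0, -0.0, 145.5]
ft_force: [0.5, -0.0, -2.9]
finger_gap: 0.136
gripper_force: 30.0
clock: 7.0
tool_pos: [619.7, -2.2, 206.9]
ee_rot: [-180.0, -0.0, 145.5]
ft_force: [-0.5, -0.8, -2.7]
finger_gap: 0.135
gripper_force: 30.0
```

```bash
for i in 1; do python3 -m handwheel '{"travel":[[0,-1,0],[0,0,0]],"yaw":[0,0],"claw":[0,0]}'
python3 -m handwheel '{"travel":[[0,-1,0],[0,0,0]],"yaw":[0,0],"claw":[0,0]}'
python3 -m handwheel '{"travel":[[0,-1,0],[0,0,0]],"yaw":[0,0],"claw":[0,0]}'
python3 -m handwheel '{"travel":[[0,-1,0],[0,0,0]],"yaw":[0,0],"claw":[0,0]}'; done | grep -E "pos|force:|rot"
python3 -c "
from rig import bot;s=bot.read_state();print(s['moment'])"
```

```text
tool_pos: [619.1, -3.1, 207.0]
ee_rot: [-180.0, -0.0, 145.5]
ft_force: [0.1, -0.2, -2.6]
gripper_force: 30.0
tool_pos: [618.7, -3.8, 207.1]
ee_rot: [180.0, -0.0, 145.5]
ft_force: [0.8, 0.7, -3.1]
gripper_force: 30.0
tool_pos: [618.4, -4.3, 207.1]
ee_rot: [179.9, 0.0, 145.5]
ft_force: [1.2, 1.7, -2.9]
gripper_force: 30.0
tool_pos: [618.0, -4.8, 207.2]
ee_rot: [179.9, 0.0, 145.5]
ft_force: [2.8, 3.4, -4.4]
gripper_force: 30.1
[ 1.02850519 -0.77718693  0.0928081 ]
```

Contact is on both heads (about 4.4 N, balanced) at the expected depth. I'll feel upward in 1 mm steps.

```bash
(python3 -m handwheel '{"travel":[[0,0,-1],[0,0,0]],"yaw":[0,0],"claw":[0,0]}'
python3 -m handwheel '{"travel":[[0,0,-1],[0,0,0]],"yaw":[0,0],"claw":[0,0]}'
python3 -m handwheel '{"travel":[[0,0,-1],[0,0,0]],"yaw":[0,0],"claw":[0,0]}'
python3 -m handwheel '{"travel":[[0,0,-1],[0,0,0]],"yaw":[0,0],"claw":[0,0]}'
python3 -m handwheel '{"travel":[[0,0,-1],[0,0,0]],"yaw":[0,0],"claw":[0,0]}' )| grep -E "pos|t_force:|rot"
python3 -c "
from rig import bot;s=bot.read_state();print(s['moment'])"
```

```text
tool_pos: [617.9, -4.8, 208.1]
ee_rot: [179.9, 0.0, 145.5]
ft_force: [2.1, 4.4, -3.8]
tool_pos: [617.8, -4.9, 209.2]
ee_rot: [179.9, 0.0, 145.5]
ft_force: [2.1, 4.0, -2.7]
tool_pos: [616.9, -6.1, 210.2]
ee_rot: [-179.9, -0.0, 145.5]
ft_force: [-1.0, 1.1, -0.5]
tool_pos: [617.3, -6.3, 211.2]
ee_rot: [-179.9, 0.0, 145.5]
ft_force: [-0.7, -0.5, -2.6]
tool_pos: [617.5, -5.9, 212.3]
ee_rot: [-180.0, 0.0, 145.5]
ft_force: [0.8, 0.2, -2.5]
[ 0.02790986 -0.04421063 -0.01041015]
```

The plate dropped over the heads at +3 mm and contact force vanished. I'll press in towards the pads.

```bash
(python3 -m handwheel '{"travel":[[0,-1,0],[0,0,0]],"yaw":[0,0],"claw":[0,0]}'
python3 -m handwheel '{"travel":[[0,-1,0],[0,0,0]],"yaw":[0,0],"claw":[0,0]}'
python3 -m handwheel '{"travel":[[0,-1,0],[0,0,0]],"yaw":[0,0],"claw":[0,0]}'
python3 -m handwheel '{"travel":[[0,-1,0],[0,0,0]],"yaw":[0,0],"claw":[0,0]}' )| grep -E "pos|t_force:|rot"
python3 -c "
from rig import bot;s=bot.read_state();print(s['moment'])"
```

```text
tool_pos: [616.8, -6.6, 212.0]
ee_rot: [-180.0, 0.0, 145.5]
ft_force: [0.7, -0.3, -3.6]
tool_pos: [616.3, -7.3, 212.0]
ee_rot: [-180.0, -0.0, 145.5]
ft_force: [-0.4, -1.1, -2.5]
tool_pos: [615.7, -8.1, 212.0]
ee_rot: [-180.0, -0.0, 145.5]
ft_force: [-0.1, -0.1, -2.0]
tool_pos: [615.2, -8.9, 212.0]
ee_rot: [-180.0, 0.0, 145.5]
ft_force: [-0.0, 1.0, -2.1]
[ 0.07155305 -0.07193223 -0.01937359]
```

```bash
(python3 -m handwheel '{"travel":[[0,-1,0],[0,-1,0],[0,0,0]],"yaw":[0,0,0],"claw":[0,0,0]}'
python3 -m handwheel '{"travel":[[0,-1,0],[0,0,0]],"yaw":[0,0],"claw":[0,0]}'
python3 -m handwheel '{"travel":[[0,-1,0],[0,0,0]],"yaw":[0,0],"claw":[0,0]}'
python3 -m handwheel '{"travel":[[0,-1,0],[0,0,0]],"yaw":[0,0],"claw":[0,0]}' 
python3 -m handwheel '{"travel":[[0,-1,0],[0,0,0]],"yaw":[0,0],"claw":[0,0]}' )| grep -E "pos|t_force:|rot"
python3 -c "
from rig import bot;s=bot.read_state();print(s['moment'])"
```

```text
tool_pos: [614.0, -10.6, 212.0]
ee_rot: [-180.0, -0.0, 145.5]
ft_force: [0.1, -0.4, -3.0]
tool_pos: [613.6, -11.2, 212.1]
ee_rot: [180.0, 0.0, 145.5]
ft_force: [0.7, 1.0, -3.1]
tool_pos: [613.3, -11.7, 212.1]
ee_rot: [179.9, 0.0, 145.5]
ft_force: [1.2, 1.7, -3.5]
tool_pos: [612.9, -12.2, 212.1]
ee_rot: [179.9, 0.0, 145.5]
ft_force: [2.5, 3.1, -4.3]
tool_pos: [612.4, -12.9, 212.2]
ee_rot: [179.9, 0.0, 145.5]
ft_force: [4.3, 4.9, -5.0]
[ 1.31910664 -1.01901418 -0.00239421]
```

```bash
(python3 -m handwheel '{"travel":[[0,-1,0],[0,0,0]],"yaw":[0,0],"claw":[0,0]}'
python3 -m handwheel '{"travel":[[0,-1,0],[0,0,0]],"yaw":[0,0],"claw":[0,0]}'
python3 -m handwheel '{"travel":[[0,-1,0],[0,0,0],[0,0,0]],"yaw":[0,0,0],"claw":[0,0,0]}' )| grep -E "pos|t_force:|rot"
python3 - <<'E'
from h import *
s=bot.read_state();print(s['moment'])
c=optics.read_camera("side");w=optics.read_camera("wrist");np.savez("wrist4.npz",**w)
cv=np.zeros((600,800,3),np.uint8)
cv[:600,:520]=cv2.resize(w["pixels"][20:320,90:350],None,fx=2,fy=2,interpolation=cv2.INTER_CUBIC)
cv[:324,524:800]=cv2.resize(c["pixels"][150:258,220:312],None,fx=3,fy=3,interpolation=cv2.INTER_CUBIC)
cv2.imwrite("pics/m5.png",cv[:,:,::-1])
E
```

```text
tool_pos: [612.0, -13.5, 212.2]
ee_rot: [179.8, 0.0, 145.5]
ft_force: [4.5, 5.2, -5.7]
tool_pos: [611.6, -14.1, 212.2]
ee_rot: [179.8, 0.0, 145.5]
ft_force: [5.0, 6.1, -5.1]
tool_pos: [611.2, -14.7, 212.2]
ee_rot: [179.8, 0.0, 145.5]
ft_force: [5.8, 7.0, -5.6]
[ 1.80303772 -1.32871497  0.06175784]
```

View pics/m5.png

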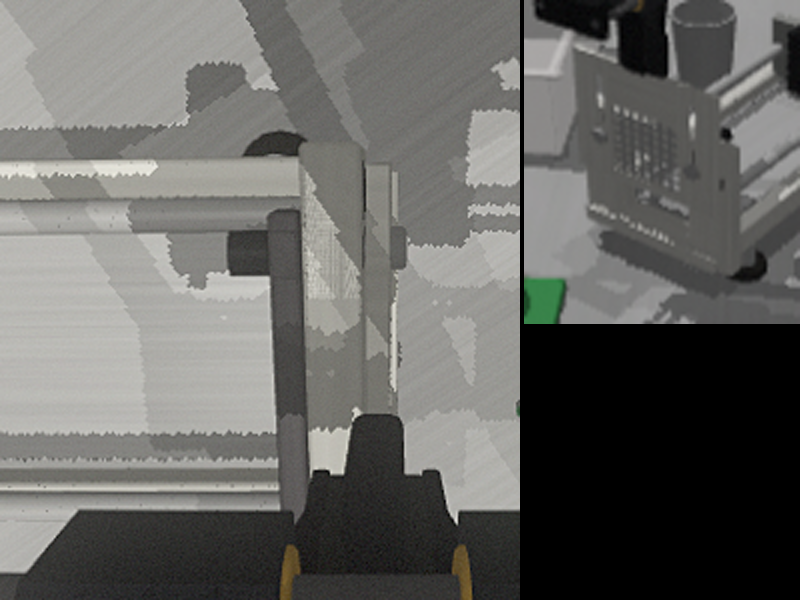

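The heads now show in front of the plate at (398,247), through the keyholes, with the plate parallel to the face. I'll press slightly more and test the slide.

```bash
(python3 -m handwheel '{"travel":[[0,-1,0],[0,-0.5,0],[0,0,0]],"yaw":[0,0,0],"claw":[0,0,0]}'
python3 -m handwheel '{"travel":[[0,0,1],[0,0,0]],"yaw":[0,0],"claw":[0,0]}'
python3 -m handwheel '{"travel":[[0,0,1],[0,0,0]],"yaw":[0,0],"claw":[0,0]}'
python3 -m handwheel '{"travel":[[0,0,1],[0,0,0]],"yaw":[0,0],"claw":[0,0]}' )| grep -E "pos|t_force:|rot"
```

```text
tool_pos: [610.5, -15.7, 212.2]
ee_rot: [179.7, 0.0, 145.5]
ft_force: [5.6, 7.0, -5.6]
tool_pos: [610.8, -15.5, 212.2]
ee_rot: [179.7, 0.1, 145.5]
ft_force: [4.5, 6.5, -1.0]
tool_pos: [610.9, -15.5, 211.6]
ee_rot: [179.7, 0.1, 145.5]
ft_force: [4.6, 7.2, -0.0]
tool_pos: [611.1, -15.6, 210.9]
ee_rot: [179.7, 0.1, 145.5]
ft_force: [4.3, 7.2, 1.2]
```

```bash
(python3 -m handwheel '{"travel":[[0,0,1],[0,0,0]],"yaw":[0,0],"claw":[0,0]}'
python3 -m handwheel '{"travel":[[0,0,1],[0,0,0]],"yaw":[0,0],"claw":[0,0]}'
python3 -m handwheel '{"travel":[[0,0,1],[0,0,0]],"yaw":[0,0],"claw":[0,0]}' )| grep -E "pos|t_force:|rot"
python3 - <<'E'
from h import *
s=bot.read_state();print(s['moment'])
c=optics.read_camera("side");w=optics.read_camera("wrist");sc=optics.read_camera("scene")
np.savez("side5.npz",**c)
cv=np.zeros((600,800,3),np.uint8)
cv[:480,:320]=cv2.resize(w["pixels"][70:230,220:327],(320,480),interpolation=cv2.INTER_CUBIC)
cv[:432,324:692]=cv2.resize(c["pixels"][150:258,220:312],None,fx=4,fy=4,interpolation=cv2.INTER_CUBIC)
cv[440:600,324:524]=cv2.resize(sc["pixels"][195:275,230:330],None,fx=2,fy=2,interpolation=cv2.INTER_CUBIC)
cv2.imwrite("pics/m6.png",cv[:,:,::-1])
E
```

```text
tool_pos: [611.2, -15.6, 210.0]
ee_rot: [179.7, 0.2, 145.5]
ft_force: [4.8, 7.3, 1.8]
tool_pos: [611.3, -15.6, 209.1]
ee_rot: [179.7, 0.2, 145.5]
ft_force: [4.8, 7.8, 2.0]
tool_pos: [611.4, -15.7, 208.2]
ee_rot: [179.7, 0.2, 145.5]
ft_force: [3.6, 7.2, 1.9]
[ 2.01839191 -1.2744223  -0.03662493]
```

View pics/m6.png

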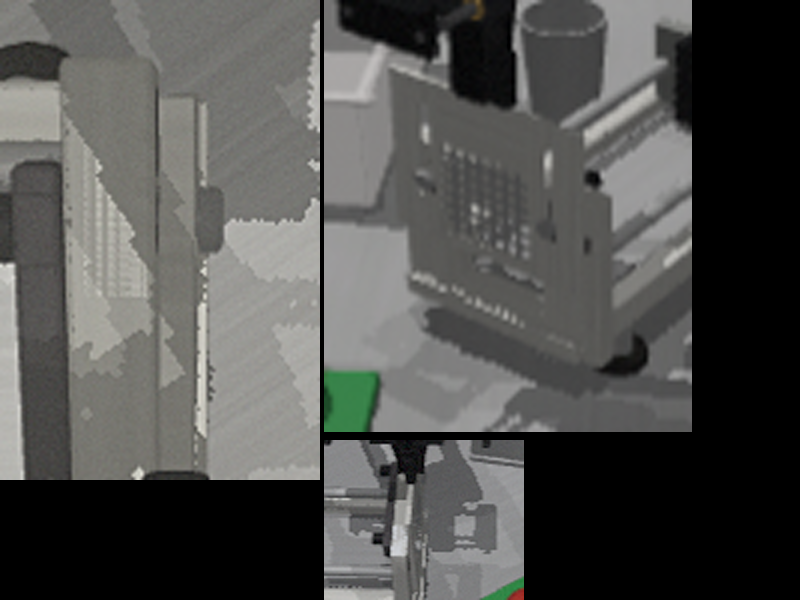

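The plate is sliding behind the heads (4 mm down, steady friction of about 2 N, heads visible in front). I'll continue down.

```bash
(python3 -m handwheel '{"travel":[[-0.5,0,1],[0,0,1],[0,0,1],[0,0,1],[0,0,1],[0,0,1]],"yaw":[0,0,0,0,0,0],"claw":[0,0,0,0,0,0]}'
python3 -m handwheel '{"travel":[[0,0,1],[0,0,1],[0,0,1],[0,0,1],[0,0,1],[0,0,1]],"yaw":[0,0,0,0,0,0],"claw":[0,0,0,0,0,0]}' )| grep -E "pos|t_force:|rot"
python3 -c "
from rig import bot;s=bot.read_state();print(s['moment'],s['ft_force'])"
```

```text
tool_pos: [611.6, -15.6, 202.8]
ee_rot: [179.7, 0.2, 145.5]
ft_force: [2.0, 8.1, 4.0]
tool_pos: [611.7, -15.5, 196.6]
ee_rot: [179.7, 0.1, 145.5]
ft_force: [3.2, 9.6, 5.3]
[ 2.31369166 -0.80619415  0.06037447] [3.24102396 9.57273323 5.3378301 ]
```

```bash
(python3 -m handwheel '{"travel":[[0.8,0,1],[0,0,1],[0,0,1],[0,0,1],[0,0,1],[0,0,1]],"yaw":[0,0,0,0,0,0],"claw":[0,0,0,0,0,0]}'
python3 -m handwheel '{"travel":[[0,0,1],[0,0,1],[0,0,1],[0,0,1],[0,0,1],[0,0,1]],"yaw":[0,0,0,0,0,0],"claw":[0,0,0,0,0,0]}' )| grep -E "pos|t_force:|rot"
python3 -c "
from rig import bot;s=bot.read_state();print(s['moment'],s['ft_force'])"
```

```text
tool_pos: [611.4, -15.1, 190.7]
ee_rot: [179.6, 0.2, 145.5]
ft_force: [4.0, 8.2, 4.2]
tool_pos: [611.5, -15.1, 184.8]
ee_rot: [179.6, 0.2, 145.5]
ft_force: [4.2, 9.0, 4.0]
[ 2.14131538 -1.01894322  0.09753307] [4.15747385 9.01506362 3.95890517]
```

```bash
(python3 -m handwheel '{"travel":[[0,-0.5,1],[0,-0.5,1],[0,-0.5,1],[0,0,1],[0,0,1],[0,0,1]],"yaw":[0,0,0,0,0,0],"claw":[0,0,0,0,0,0]}'
python3 -m handwheel '{"travel":[[0,0,1],[0,0,1],[0,0,1],[0,0,1],[0,0,1],[0,0,1]],"yaw":[0,0,0,0,0,0],"claw":[0,0,0,0,0,0]}'
python3 -m handwheel '{"travel":[[0,0,1],[0,0,1]],"yaw":[0,0],"claw":[0,0]}' 
python3 -m handwheel '{"travel":[[0,0,1],[0,0,1]],"yaw":[0,0],"claw":[0,0]}' )| grep -E "pos|t_force:|rot"
python3 -c "
from rig import bot;s=bot.read_state();print(s['moment'],s['ft_force'])"
```

```text
tool_pos: [611.1, -15.8, 179.3]
ee_rot: [179.6, 0.2, 145.5]
ft_force: [4.2, 10.4, 6.0]
tool_pos: [611.2, -15.7, 173.4]
ee_rot: [179.5, 0.2, 145.5]
ft_force: [4.7, 11.0, 6.8]
tool_pos: [611.2, -15.6, 171.4]
ee_rot: [179.5, 0.2, 145.5]
ft_force: [4.1, 12.5, 6.6]
tool_pos: [611.3, -15.6, 169.5]
ee_rot: [179.5, 0.2, 145.5]
ft_force: [4.7, 10.6, 5.9]
[ 2.63669711 -1.12060778  0.11145154] [ 4.67507544 10.63834414  5.91430963]
```

```bash
(python3 -m handwheel '{"travel":[[0,0,1],[0,0,0]],"yaw":[0,0],"claw":[0,0]}'
python3 -m handwheel '{"travel":[[0,0,1],[0,0,0]],"yaw":[0,0],"claw":[0,0]}'
python3 -m handwheel '{"travel":[[0,0,1],[0,0,0]],"yaw":[0,0],"claw":[0,0]}'
python3 -m handwheel '{"travel":[[0,0,1],[0,0,0]],"yaw":[0,0],"claw":[0,0]}' )| grep -E "pos|t_force:|rot"
```

```text
tool_pos: [611.2, -15.5, 168.2]
ee_rot: [179.5, 0.2, 145.5]
ft_force: [5.3, 11.7, 5.4]
tool_pos: [611.2, -15.5, 167.3]
ee_rot: [179.5, 0.2, 145.5]
ft_force: [4.9, 11.4, 5.1]
tool_pos: [611.3, -15.6, 166.4]
ee_rot: [179.5, 0.2, 145.5]
ft_force: [4.7, 11.8, 5.1]
tool_pos: [611.3, -15.5, 165.4]
ee_rot: [179.5, 0.2, 145.5]
ft_force: [4.6, 12.0, 5.9]
```

```bash
(python3 -m handwheel '{"travel":[[0,0,1],[0,0,0]],"yaw":[0,0],"claw":[0,0]}'
python3 -m handwheel '{"travel":[[0,0,0.7],[0,0,0]],"yaw":[0,0],"claw":[0,0]}'
python3 -m handwheel '{"travel":[[0,0,0.7],[0,0,0]],"yaw":[0,0],"claw":[0,0]}' )| grep -E "pos|t_force:|rot"
```

```text
tool_pos: [611.3, -15.5, 164.5]
ee_rot: [179.5, 0.2, 145.5]
ft_force: [5.1, 11.7, 6.1]
tool_pos: [611.3, -15.5, 164.0]
ee_rot: [179.5, 0.2, 145.5]
ft_force: [5.0, 12.2, 6.5]
tool_pos: [611.4, -15.5, 164.0]
ee_rot: [179.5, 0.2, 145.5]
ft_force: [2.6, 12.6, 10.5]
```

```bash
(python3 -m handwheel '{"travel":[[0,0,0.7],[0,0,0]],"yaw":[0,0],"claw":[0,0]}'
python3 -m handwheel '{"travel":[[0,0,0.5],[0,0,0]],"yaw":[0,0],"claw":[0,0]}' )| grep -E "pos|t_force:|rot"
python3 -c "
from rig import bot;s=bot.read_state();print(s['moment'],s['ft_force'])"
```

```text
tool_pos: [611.5, -15.4, 164.0]
ee_rot: [179.5, 0.3, 145.5]
ft_force: [0.9, 12.4, 12.9]
tool_pos: [611.5, -15.3, 163.9]
ee_rot: [179.5, 0.3, 145.5]
ft_force: [0.1, 13.5, 16.4]
[ 2.92316496 -0.2233463   0.01889396] [ 0.07222566 13.50153307 16.36540057]
```

```bash
(python3 -m handwheel '{"travel":[[0.6,0,0],[0.6,0,0],[0,0,0]],"yaw":[0,0,0],"claw":[0,0,0]}'
python3 -m handwheel '{"travel":[[0,1,0],[0,1,0],[0,0,0]],"yaw":[0,0,0],"claw":[0,0,0]}'
python3 -m handwheel '{"travel":[[0,1,0],[0,1,0],[0,0,0]],"yaw":[0,0,0],"claw":[0,0,0]}' )| grep -E "pos|t_force:|rot"
```

```text
tool_pos: [611.5, -15.3, 164.0]
ee_rot: [179.5, 0.4, 145.5]
ft_force: [3.9, 10.7, 12.7]
tool_pos: [612.1, -14.2, 164.0]
ee_rot: [179.6, 0.4, 145.5]
ft_force: [3.5, 9.7, 13.7]
tool_pos: [612.8, -13.3, 164.0]
ee_rot: [179.7, 0.4, 145.5]
ft_force: [0.2, 6.7, 16.3]
```

```bash
(python3 -m handwheel '{"travel":[[0,1,0],[0,0,-1],[0,0,0]],"yaw":[0,0,0],"claw":[0,0,0]}'
python3 -m handwheel '{"travel":[[0,0,0],[0,0,0],[0,0,0],[0,0,0],[0,0,0]],"yaw":[0,0,0,0,0],"claw":[25,40,50,50,50]}' )| grep -E "pos|t_force:|rot|gap"
python3 - <<'E'
from h import *
c=optics.read_camera("side");w=optics.read_camera("wrist")
cv=np.zeros((600,800,3),np.uint8)
cv[:480,:428]=cv2.resize(w["pixels"][70:310,170:384],(428,480),interpolation=cv2.INTER_CUBIC)
cv[:432,430:798]=cv2.resize(c["pixels"][150:258,220:312],None,fx=4,fy=4,interpolation=cv2.INTER_CUBIC)
cv2.imwrite("pics/m7.png",cv[:,:,::-1])
E
```

```text
tool_pos: [612.9, -13.0, 164.0]
ee_rot: [179.7, 0.3, 145.5]
ft_force: [1.4, 6.2, 11.1]
finger_gap: 0.135
tool_pos: [609.6, -14.1, 158.9]
ee_rot: [-179.9, -0.1, 145.5]
ft_force: [0.2, 0.4, -0.3]
finger_gap: 0.429
```

View pics/m7.png

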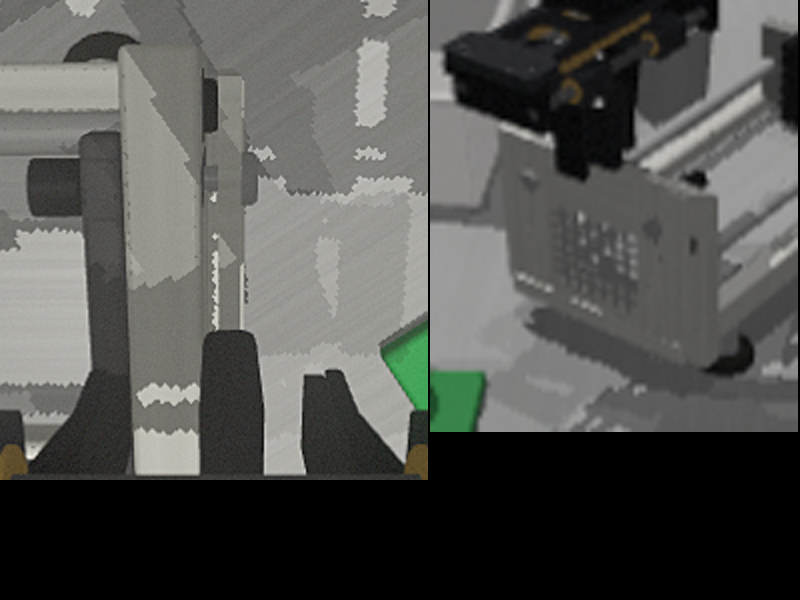

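The plate is released with the heads in front of it and its lower edge at the sill. The fingers are clear of the grip, so I'll retreat straight up.

```bash
(python3 -m handwheel '{"travel":[[0,0,-6],[0,0,-8],[0,0,-10],[0,0,-12],[0,0,-14],[0,0,-14],[0,0,-14],[0,0,-14],[0,0,-10],[0,0,-5]],"yaw":[0,0,0,0,0,0,0,0,0,0],"claw":[50,50,50,50,50,50,50,50,50,50]}'
python3 -m handwheel '{"travel":[[20,0,-5],[30,0,-5],[30,0,-5],[30,0,0],[20,0,0],[0,0,0],[0,0,0]],"yaw":[0,0,0,0,0,0,0],"claw":[50,50,50,50,50,50,50]}' )| grep -E "clock|pos|t_force:|gap"
python3 - <<'E'
from h import *
c=optics.read_camera("side");w=optics.read_camera("scene")
cv=np.zeros((600,800,3),np.uint8)
cv[:540,:300]=cv2.resize(w["pixels"][185:293,240:300],None,fx=5,fy=5,interpolation=cv2.INTER_CUBIC)
cv[:540,310:770]=cv2.resize(c["pixels"][150:258,220:312],None,fx=5,fy=5,interpolation=cv2.INTER_CUBIC)
cv2.imwrite("pics/m8.png",cv[:,:,::-1])
E
```

```text
clock: 19.35
tool_pos: [611.1, -13.8, 269.7]
ft_force: [0.0, 0.2, -0.2]
finger_gap: 0.573
clock: 19.93
tool_pos: [502.6, 60.4, 282.0]
ft_force: [0.5, -1.0, 0.5]
finger_gap: 0.578
```

View pics/m8.png

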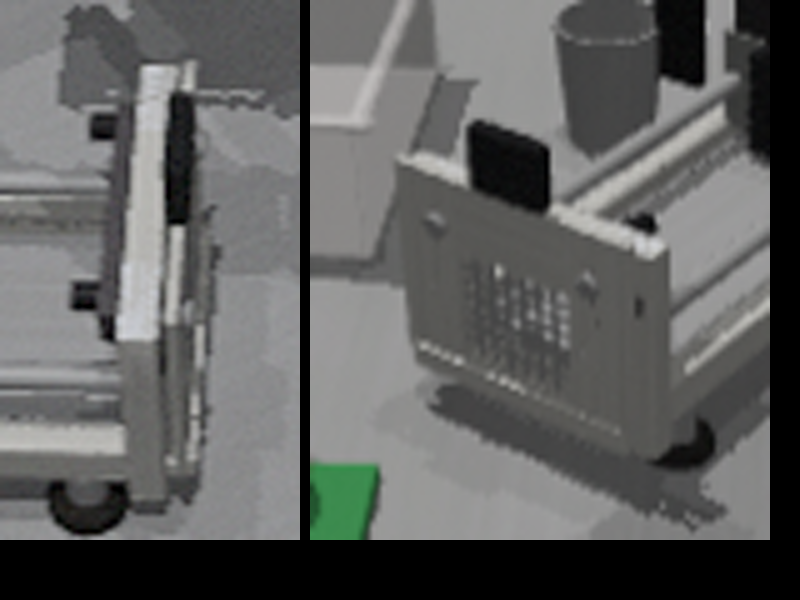

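The plate stands upright on the sill, with the stud heads in front at (433,222) and (587,287).

```bash
python3 -c "
from rig import bot;print(bot.sign_off())"
```

```text
the job is handed in; nothing more can be done
None
```

The chip blade plate is fitted: seated on the sill behind both stud heads, released, the arm clear of it, and the job handed in at about 20 s; I estimated its lean during the press and slide at 2 to 3 degrees, not measured directly.

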